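Lock the die in its swing clamp with the blade key

ROBOT

A 6-joint arm with a two-finger parallel gripper is mounted at the origin on the work surface. World frame = base frame: x ahead of the robot, y to its left, z up, the work surface at z = 0. Lengths are in m, angles in degrees, forces in N, time in s.
With the tool pointing down it reaches from about 0.4 to 0.825 m from the base axis. Payload 7 kg.
Tool frame: the origin (TCP) lies at the very end of the fingers, on their centre line; the grasp point (between the pads) lies r.grip_depth behind it (r.grip_depth is the distance from the TCP to the grasp point, in m); z points along the fingers, y is the direction in which the jaws open and shut (so a half turn about z gives the same grasp; the last joint's range is limited). The gripper opens to 88 mm and grips with 3 to 60 N. Pads are 19 mm wide; open, the fingers measure 130 mm over their backs; the gripper's body (78 mm by 193 mm) begins 47 mm behind the grasp point.
Start: joints at [-53.509, 20.546, 0.682, 0, -70.136, -16.507], TCP at [0.231, -0.634, 0.227] pointing down, gripper open.
Joint ranges: [-176.03, 176.03], [-82.01, 121.73], [-58.28, 71.71], [-173.87, 95.51], [-174.79, -0.11], [-173.66, 173.66]. Speed limits (degrees/s): [136.94, 136.94, 172.46, 180, 180, 180].

INTERFACE

Orientations are given as [roll, pitch, yaw] about the fixed x, y, z axes, in that order (R = Rz(yaw) Ry(pitch) Rx(roll)).
In Python, from plant import r gives the robot as it stands. The module is installed in compiled form; this text tells all that it offers.
- The arm moves only by the tool step_arm, never from a script. Its argument "increments" is a list of rows, each a list of 3 entries, a list of its own where there are three numbers: the shift along the tool's x, y, z in m, then the turn, a rotation vector about the tool's x, y, z in rad, then the closure, from 0 (fully open) to 1 (shut). In form: [[[x, y, z], [wx, wy, wz], grip], ...]. A call has 1 to 10 rows; each row is the pose to reach, as a shift and turn from the pose commanded when the call began, along the tool's axes at that moment; what a row does not reach only later rows make up. A row lasts 1/10 s, in which the tool goes at most 50 mm and 8.59 degrees, less where a joint would pass 70% of its speed; a pose out of reach is approached as far as the arm can. A call with a gripper value outside its range is refused whole. The fingers move at their own pace and stop on an object; "force" is the grip in N (left out, the last holds). Time passes only in rows, so rows that repeat a pose let the fingers close. It gives the time, the measured TCP pose, the force and the opening at its end, in the units of the state.
- r.get_state(): the state, without advancing time (a new reading comes with each control period).
- r.capture(name): name is "scene" or "top" or "wrist"; returns a dict with "color" (400x640x3 uint8, red, green, blue), "intrinsics" (3x3 intrinsics, pixels), "rvec" (rotation vector, rad) and "tvec" (3), from world to camera coordinates, as OpenCV has them; the wrist camera has in their place "T_tool_cam" (4x4, takes a point from camera to tool coordinates, whose origin is the TCP and whose axes are the flange's). Camera axes: x right, y down, z forward; pixel columns grow to the right and rows downward; lengths in m; the calibration is good to about 2 mm. The wrist camera is an equidistant fisheye: a pixel r from the principal point sees the ray r / f radians off the axis. A picture is of the moment at which its call begins: read the wrist's pose just before it. There is no depth.
- r.close_job(): hands the job in, once; it reports no verdict.
The state is a dict: "time_s": time; "joints": joint angles; "qd": joint speeds; "joint_torque": joint torques, N m; "tcp_pos": TCP position; "eef_rot": TCP orientation; "contact_force": force on the tool from outside, world axes, zero at the start; "moment": the same for the moment, N m; "gripper_width": finger opening in m.
Only numpy, scipy, OpenCV 4.12 (cv2) and the standard library are available. Lean on these libraries where they do the work, as an engineer would, in place of code of your own. Each camera call takes 0.05 s, during which the arm holds its last target.

TASK

On the bench are two swing clamps; only one has a steel die in its nest. Take the blade key (flat paddle grip, flat blade) from the wooden rack, push it fully home in the slotted round hub of the clamp that holds the die, and turn it clockwise (seen from above) as far as the hub goes, so that the clamp finger lies over the die. Leave the key standing in the hub, and leave the ball-headed key in the rack.

Things in the scene. Friction and masses are not known exactly. Their poses are not given: they have to be found in the camera images.
- key: Blade key, loose, 102 mm tall, upright in the rack. Origin: centre of the blade's foot; z up, x along the blade's width. From the foot: steel blade 30 (x) by 10 mm, 34 long; collar 44 wide to 40 mm; round shank 16 thick to 66; black paddle 44 (x) by 12 mm, to 102: pinch it across y. Same after a half turn. Lift it 40 mm or more out of the 52 mm high rack, straight up: its hole has 3 mm play.
- pin_key: The other key, not wanted: same collar and shank, but a round pin 14 mm thick instead of the blade and a black ball 40 mm across (centre at 84 mm) instead of the paddle. Origin: centre of the pin's foot, z up. In the rack, 90 mm from the blade key along that key's x or -x.
- clamp_slot (a point): Centre of the slot's mouth, on the axis, at the top (58 mm up) of the round steel hub (72 mm across) of the clamp that holds the die. Turns with the hub: x along the slot, z up, clamp finger to -x. Slot 38 (x) by 15 mm, 40 deep, mouth flared 6 mm wider each side. Key home: blade 34 mm down, collar on the hub, some 10 degrees of play. The clamp without a die is otherwise alike.
- clamp (a joint): Turn of that hub in rad, growing clockwise seen from above: starts between 0 and 0.3, stops at 1.4 with the clamp finger over the die. Turns stiffly (about 0.1 N m) and stays where it is left.
Not all that is in view belongs to the job. What is shaped like the key but blue or green is not meant.

How it is judged:
By the outcome, as a careful person would: the job done as asked, in the order asked, and still so for the second after the job is handed in, with the robot touching nothing.
It also fails if it takes over 48 s, if anything falls off the work surface, if the arm or the gripper's body presses on something with over 40 N, if the wrist force passes 120 N, or if a joint passes its speed limit or range.

## Working session

There is one attempt and no reset: what is moved stays moved. The work goes in short steps, Python scripts to look and compute and a tool call to move; the robot and the scene stay as the last step left them, time stands still between calls to the robot, and variables do not carry over. Pictures are saved under pics/ and viewed, and the job is handed in when it is done.

Besides the shell and the picture viewer there is one more tool, called after ">>>" by a JSON object that holds its "api" and its "payload", one argument or row to a line. step_arm: Moves the arm, as the interface text tells. Its arguments: {"type":"object","properties":{"increments":{"type":"array","items":{"type":"array"}},"force":{"type":"number"}},"required":["increments"]}

```bash
mkdir -p pics
cat > h.py <<'E'
import numpy as np,cv2,json
from scipy.spatial.transform import Rotation as R
from plant import r
def snap(name,tag):
    s=r.get_state(); c=r.capture(name)
    cv2.imwrite(f'pics/{tag}.png',c['color'][:,:,::-1])
    np.savez(f'pics/{tag}.npz',pos=s['tcp_pos'],rot=s['eef_rot'],**c)
    return c
def load(tag): return np.load(f'pics/{tag}.npz')
def ray(c,u,v):
    K=c['intrinsics']
    if 'T_tool_cam' in c:
        a=np.array([(u-K[0,2])/K[0,0],(v-K[1,2])/K[1,1]]);t=np.linalg.norm(a)
        d=np.array([*(a/max(t,1e-9)*np.sin(t)),np.cos(t)])
        T=c['T_tool_cam'];Rt=R.from_euler('xyz',c['rot'],degrees=True).as_matrix()
        return Rt@T[:3,3]+c['pos'],Rt@T[:3,:3]@d
    Rm=cv2.Rodrigues(c['rvec'])[0]
    return -Rm.T@c['tvec'].ravel(),Rm.T@np.linalg.solve(K,[u,v,1.])
def onz(c,u,v,z):
    o,d=ray(c,u,v);return o+d*(z-o[2])/d[2]
def proj(c,p):
    if 'T_tool_cam' in c:
        T=c['T_tool_cam'];Rt=R.from_euler('xyz',c['rot'],degrees=True).as_matrix()
        q=Rt.T@(np.array(p)-c['pos']);q=T[:3,:3].T@(q-T[:3,3])
        rr=np.hypot(q[0],q[1]);t=np.arctan2(rr,q[2]);K=c['intrinsics']
        return np.array([K[0,2]+K[0,0]*t*q[0]/rr,K[1,2]+K[1,1]*t*q[1]/rr])
    return cv2.projectPoints(np.array([p],float),c['rvec'],c['tvec'],c['intrinsics'],None)[0].ravel()
E
python3 - <<'E'
from h import *
print(r.get_state(),r.grip_depth)
for n in('scene','top','wrist'):
    c=snap(n,n+'0');print(c['intrinsics'],[c[k] for k in c if k not in('color','intrinsics')])
E
```

```text
{'time_s': 0.0, 'joints': array([-5.35072892e+01,  2.05911273e+01,  6.33013368e-01, -2.00419210e-02,
       -7.01350506e+01, -1.65065124e+01]), 'qd': array([-0.00388402,  0.01778099,  0.04971647, -0.03593154, -0.0039813 ,
        0.01653253]), 'joint_torque': array([ 1.42976420e-03, -5.82725823e+01,  2.93052900e+01,  6.99705496e+00,
        6.90956818e-03, -1.80312009e-04]), 'tcp_pos': array([ 0.23051175, -0.63389693,  0.22562063]), 'eef_rot': array([ 1.79905322e+02, -8.40872382e-03, -1.60020620e+02]), 'contact_force': array([ 0.47609559,  0.16768045, -0.01675227]), 'moment': array([ 0.02863578,  0.00398387, -0.03218945]), 'gripper_width': 0.08773256733244357} 0.0188
[[439.10017621   0.         325.50066103]
 [  0.         439.10017621 198.64504732]
 [  0.           0.           1.        ]] [array([ 2.408258  ,  0.78848198, -0.26096465]), array([-0.38444344, -0.19587243,  0.98177701])]
[[387.38937124   0.         317.8663912 ]
 [  0.         387.38937124 197.24364949]
 [  0.           0.           1.        ]] [array([ 2.14128233, -2.20612714,  0.08275508]), array([-0.01031712,  0.50541657,  0.67936762])]
[[309.70691629   0.         315.58808074]
 [  0.         309.70691629 193.98368773]
 [  0.           0.           1.        ]] [array([[-5.67536821e-05, -9.68238722e-01, -2.50027546e-01,
         6.63239592e-02],
       [ 9.99999906e-01,  5.24124997e-05, -4.29958579e-04,
        -4.39134925e-04],
       [ 4.29407114e-04, -2.50027547e-01,  9.68238628e-01,
        -1.59055291e-01],
       [ 0.00000000e+00,  0.00000000e+00,  0.00000000e+00,
         1.00000000e+00]])]
```

View pics/scene0.png

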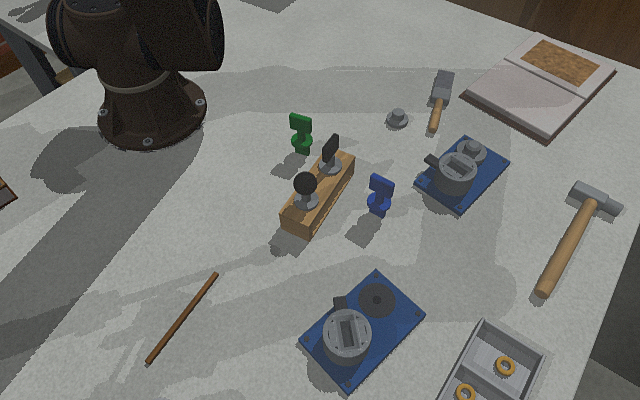

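View pics/top0.png

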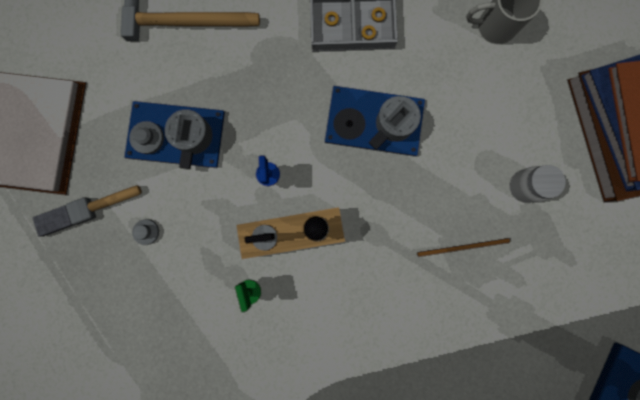

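View pics/wrist0.png

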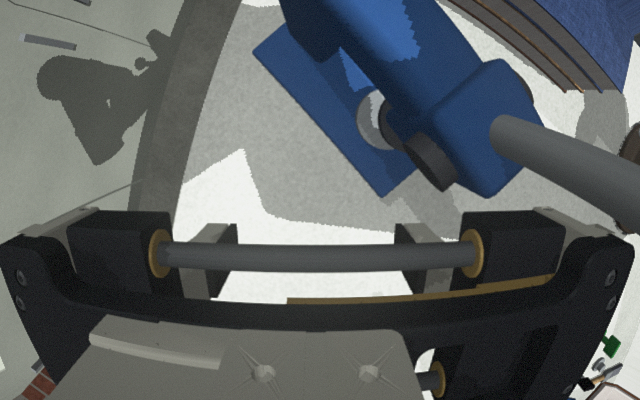

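The scene view shows two blue clamps. In the top view, the left one has its hub at (186,130) and a steel die in its nest at (146,137). The right one has its hub at (400,117) and an empty dark nest at (349,122). The rack holds a paddle key at top (260,238) and a ball key at (316,228). The green (248,294) and blue (267,172) decoys are loose on the bench. I'll confirm with enlarged crops.

Run:
```python
import cv2,numpy as np
a=cv2.imread('pics/top0.png');b=cv2.imread('pics/scene0.png')
x=cv2.resize(a[95:175,115:235],(600,400),interpolation=cv2.INTER_CUBIC)
cv2.imwrite('pics/c1.png',cv2.convertScaleAbs(x,alpha=1.6))
cv2.imwrite('pics/c2.png',cv2.convertScaleAbs(cv2.resize(a[200:265,225:355],(780,390),interpolation=cv2.INTER_CUBIC),alpha=1.6))
cv2.imwrite('pics/c3.png',cv2.resize(b[120:240,270:520],(800,384),interpolation=cv2.INTER_CUBIC))
```

```text
(no output)
```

View pics/c1.png

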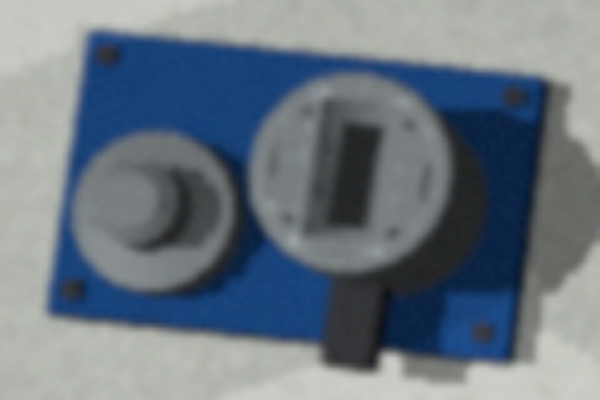

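View pics/c2.png

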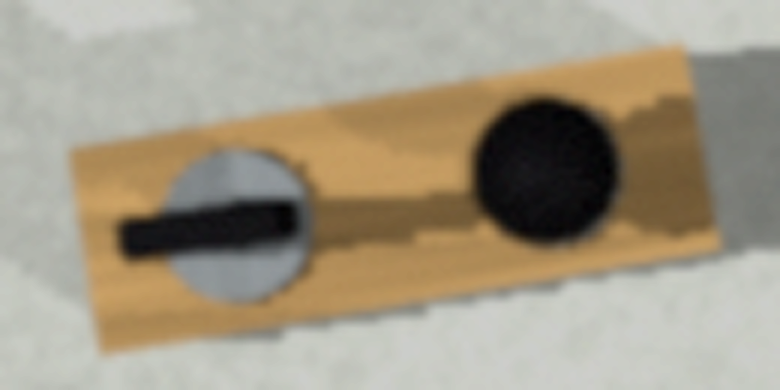

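View pics/c3.png

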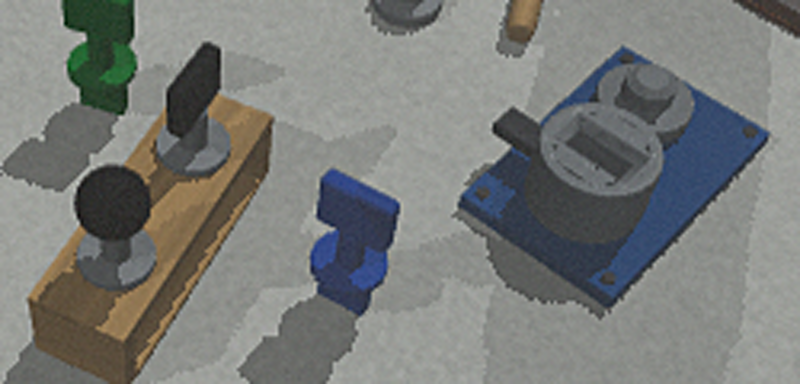

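The crops confirm both: the paddle key is at the left rack hole with the black ball beside it, and the left clamp has the die in its nest and its finger pointing down-image, away from the die. Next I'll do a coarse measurement.

Run:
```python
from h import *
t=load('top0');s=load('scene0')
def tri(pt,ps):
    o1,d1=ray(t,*pt);o2,d2=ray(s,*ps)
    A=np.array([d1,-d2]).T;x=np.linalg.lstsq(A,o2-o1,rcond=None)[0]
    a=o1+x[0]*d1;b=o2+x[1]*d2;return (a+b)/2,np.linalg.norm(a-b)
def c2(u,v): return (225+u/6-.4,200+v/6-.4)
def c1(u,v): return (115+u/5-.4,95+v/5-.4)
def c3(u,v): return (270+u/3.2-.4,120+v/3.2-.4)
print('cam',ray(t,320,200)[0],ray(s,320,200)[0])
# paddle top ends
print('ball',tri(c2(547,170),c3(112,203)))
for z in (.11,.115,.12,.125): print(z,onz(t,*c2(125,238),z),onz(t,*c2(290,215),z))
print('scene paddle top',onz(s,*c3(167,92),.12),onz(s,*c3(212,45),.12))
print('collar',tri(c2(238,225),c3(193,147)))
print('hub top centre',tri(c1(350,172),c3(601,155)), onz(t,*c1(350,172),.058),onz(s,*c3(601,155),.058))
print('die',tri(c1(135,205),c3(648,78)))
# slot mouth corners top
for p in [(322,98),(396,108),(305,235),(380,240)]: print('slot',onz(t,*c1(*p),.058))
print('finger tip',onz(t,*c1(352,345),.045))
for p in [(72,150),(683,45),(720,245),(100,352)]: print('rack',onz(t,*c2(*p),.052))
for p in [(90,32),(545,78),(515,360),(50,312)]: print('base',onz(t,*c1(*p),.015))
```

```text
cam [ 0.4454817  -0.0305686   0.71951673] [ 0.74726382 -0.36288291  0.67820472]
ball (array([ 0.44941521, -0.02098953,  0.09978114]), np.float64(0.0005578260640921217))
0.11 [0.43469159 0.08940052 0.11      ] [0.43940818 0.04614079 0.11      ]
0.115 [0.43478011 0.08841638 0.115     ] [0.439458   0.04551152 0.115     ]
0.12 [0.43486862 0.08743225 0.12      ] [0.43950783 0.04488226 0.12      ]
0.125 [0.43495713 0.08644812 0.125     ] [0.43955765 0.04425299 0.125     ]
scene paddle top [0.43746254 0.04407627 0.12      ] [0.43668135 0.08660763 0.12      ]
collar (array([0.436638  , 0.06885493, 0.05032202]), np.float64(0.0006513733204759798))
hub top centre (array([0.63122106, 0.20717099, 0.04690619]), np.float64(0.0004233861544137689)) [0.62832674 0.2034019  0.058     ] [0.63312976 0.19695559 0.058     ]
die (array([0.62467604, 0.28855956, 0.03747388]), np.float64(0.0007294036324952814))
slot [0.65507215 0.21323617 0.058     ]
slot [0.65064835 0.18724315 0.058     ]
slot [0.60646449 0.2191276  0.058     ]
slot [0.60386474 0.19293395 0.058     ]
finger tip [0.56959261 0.2073061  0.045     ]
rack [0.45923567 0.11571458 0.052     ]
rack [ 0.48414942 -0.06057082  0.052     ]
rack [ 0.42671633 -0.06918182  0.052     ]
rack [0.40156448 0.10839024 0.052     ]
base [0.69682025 0.31632255 0.015     ]
base [0.67361928 0.14563423 0.015     ]
base [0.56764624 0.15764567 0.015     ]
base [0.59095916 0.33000433 0.015     ]
```

>>> {"api": "step_arm", "payload": {
  "increments": [
    [[-0.01,0,-0.01],[0,0,0],0],
    [[-0.03,0,-0.03],[0,0,0],0],
    [[-0.06,0,-0.05],[0,0,0],0],
    [[-0.09,0,-0.06],[0,0,0],0],
    [[-0.12,0,-0.07],[0,0,0],0],
    [[-0.15,0,-0.08],[0,0,0],0],
    [[-0.17,0,-0.08],[0,0,0],0],
    [[-0.19,0,-0.08],[0,0,0],0],
    [[-0.2,0,-0.08],[0,0,0],0],
    [[-0.2,0,-0.08],[0,0,0],0]
  ]
}}

```text
time_s: 1.15
tcp_pos: [0.4195, -0.5654, 0.3056]
eef_rot: [179.9, -0.0, -160.0]
contact_force: [0.0, -0.1, -0.4]
gripper_width: 0.0876
```

>>> {"api": "step_arm", "payload": {
  "increments": [
    [[-0.01,0.02,0],[0,0,-0.134],0],
    [[-0.025,0.06,0],[0,0,-0.268],0],
    [[-0.045,0.105,0],[0,0,-0.402],0],
    [[-0.06,0.15,0],[0,0,-0.536],0],
    [[-0.08,0.2,0],[0,0,-0.67],0],
    [[-0.1,0.25,0],[0,0,-0.804],0],
    [[-0.12,0.295,0],[0,0,-0.938],0],
    [[-0.14,0.34,0],[0,0,-1.072],0],
    [[-0.155,0.38,0],[0,0,-1.206],0],
    [[-0.163,0.41,0],[0,0,-1.344],0]
  ]
}}

```text
time_s: 2.15
tcp_pos: [0.4309, -0.1234, 0.3067]
eef_rot: [-180.0, 0.0, -82.7]
contact_force: [1.2, -0.6, 0.1]
gripper_width: 0.0878
```

```bash
python3 -c "
from h import *
s=r.get_state();print(s['tcp_pos'],s['eef_rot'],s['joints'])
Rt=R.from_euler('xyz',s['eef_rot'],degrees=True).as_matrix()
print(Rt.T@(np.array([.437,.067,.25])-s['tcp_pos']))"
```

```text
[ 0.43089    -0.1233815   0.30669079] [-1.79961723e+02  6.64334067e-03 -8.26877875e+01] [ 9.35259735e+00 -4.24224470e+00 -1.84776711e+01 -5.44440570e-03
 -7.57260846e+01 -2.03904644e+00]
[-0.18804896 -0.03025341  0.05673282]
```

>>> {"api": "step_arm", "payload": {
  "increments": [
    [[-0.02,-0.003,0.005],[0,0,0],0],
    [[-0.05,-0.008,0.015],[0,0,0],0],
    [[-0.09,-0.015,0.025],[0,0,0],0],
    [[-0.13,-0.02,0.04],[0,0,0],0],
    [[-0.16,-0.025,0.05],[0,0,0],0],
    [[-0.18,-0.03,0.056],[0,0,0],0],
    [[-0.188,-0.03,0.057],[0,0,0],0],
    [[-0.188,-0.03,0.057],[0,0,0],0],
    [[-0.188,-0.03,0.057],[0,0,0],0]
  ]
}}

```text
time_s: 3.05
tcp_pos: [0.4385, 0.0644, 0.2498]
eef_rot: [-180.0, -0.0, -83.0]
contact_force: [0.8, -0.1, -0.2]
gripper_width: 0.0877
```

```bash
python3 -c "
from h import *
c=snap('wrist','w1');snap('top','t1')
s=r.get_state();print(s['tcp_pos'],s['eef_rot'],s['joints'])"
```

```text
[0.43863347 0.0643145  0.24993605] [-1.79969418e+02  7.38413763e-03 -8.30804172e+01] [ 3.39837758e+01 -2.97340961e+00 -2.47030822e+01  7.90173352e-03
 -6.82397351e+01 -2.70671224e+01]
```

View pics/w1.png

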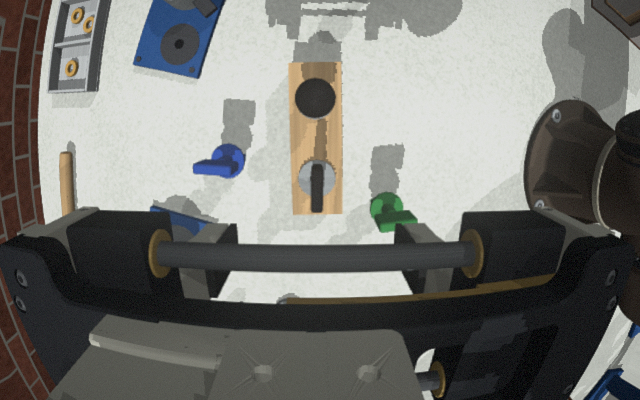

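The wrist view shows the black paddle at about (317,190) over its grey collar at (317,178), with the ball at (315,98). Now the mask measurements.

Run:
```python
from h import *
c=load('w1');im=c['color'].astype(int)
m=(im.max(2)<60)
m2=np.zeros_like(m);m2[155:218,295:340]=m[155:218,295:340]
for y in range(158,216,3):
    x=np.where(m2[y])[0]
    if len(x):print(y,x.min(),x.max(),im[y,x].mean(0).round())
for z in(.115,.12):
    for p in((317,211.5),(317,180)):print(z,onz(c,*p,z))
print('proj: top ends for key at .437,.067')
k=np.array([.437,.067])
for yaw in(-83,-88):
    d=np.array([np.cos(np.radians(yaw)),np.sin(np.radians(yaw))])
    for q,z in((-.022,.12),(.022,.12),(.022,.084),(-.022,.058),(.022,.058)): print(yaw,q,z,proj(c,[*(k+q*d),z]))
b=np.zeros_like(m);b[70:125,290:340]=m[70:125,290:340]
ys,xs=np.where(b);print('ball',xs.mean(),ys.mean(),onz(c,xs.mean(),ys.mean(),.102))
cv2.imwrite('pics/w1c.png',cv2.resize(c['color'][145:220,270:365,::-1],(760,600),interpolation=cv2.INTER_CUBIC))
```

```text
167 312 321 [51. 50. 47.]
170 312 322 [53. 51. 48.]
173 312 322 [55. 54. 51.]
176 312 322 [57. 55. 53.]
179 312 322 [56. 54. 52.]
182 312 322 [55. 54. 52.]
185 312 321 [56. 54. 53.]
188 312 321 [54. 53. 52.]
191 312 321 [56. 55. 55.]
194 312 321 [56. 56. 54.]
197 312 321 [55. 55. 52.]
200 312 321 [55. 55. 52.]
203 312 321 [55. 54. 52.]
206 313 321 [58. 58. 55.]
209 312 321 [55. 55. 53.]
0.115 [0.43470118 0.09063019 0.115     ]
0.115 [0.43861578 0.05886809 0.115     ]
0.12 [0.43491602 0.08905059 0.12      ]
0.12 [0.43876402 0.05782887 0.12      ]
proj: top ends for key at .437,.067
-83 -0.022 0.12 [317.63257566 211.36306747]
-83 0.022 0.12 [317.67372672 166.86956973]
-83 0.022 0.084 [317.4630047 161.3095283]
-83 -0.022 0.058 [317.31785851 195.29996393]
-83 0.022 0.058 [317.3368464  157.98919634]
-88 -0.022 0.12 [315.67278201 211.28287954]
-88 0.022 0.12 [319.70378729 166.95682671]
-88 0.022 0.084 [319.2743248  161.38762483]
-88 -0.022 0.058 [315.68073684 195.23176655]
-88 0.022 0.058 [319.01721162 158.06174568]
ball 314.7696381288614 97.46601941747574 [ 0.45046699 -0.0202778   0.102     ]
```

View pics/w1c.png

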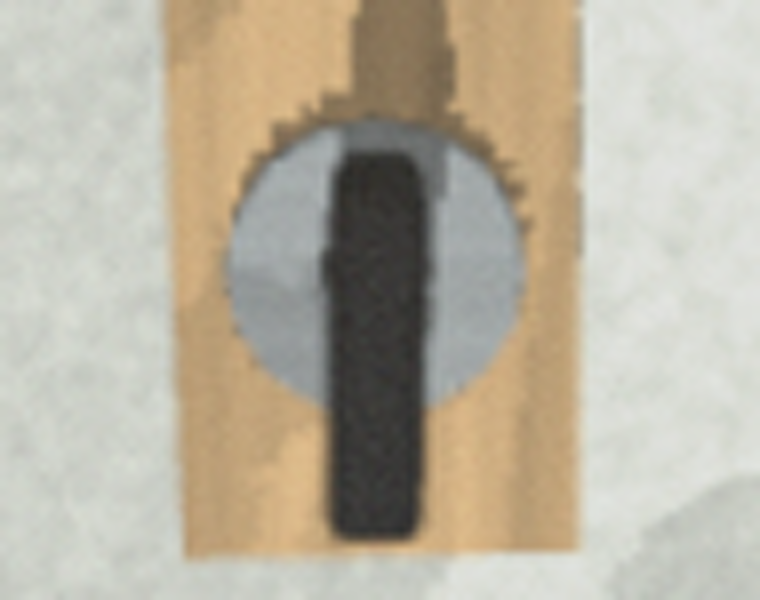

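Run:
```python
from h import *
c=load('w1');t=load('top0')
def tri(pt,ps):
    o1,d1=ray(t,*pt);o2,d2=ray(c,*ps)
    A=np.array([d1,-d2]).T;x=np.linalg.lstsq(A,o2-o1,rcond=None)[0]
    a=o1+x[0]*d1;b=o2+x[1]*d2;return (a+b)/2,np.linalg.norm(a-b)
print(tri((238,288),(376,226)),tri((246,310),(416,226)))
for n,cc,roi in(('g',c,(150,240,350,440)),('b',c,(130,190,180,260)),('gt',t,(270,320,220,280))):
    im=cc['color'].astype(int);y0,y1,x0,x1=roi
    ch=1 if n[0]=='g' else 2
    m=(im[...,ch]>im.sum(2)*.45);mm=np.zeros_like(m);mm[y0:y1,x0:x1]=m[y0:y1,x0:x1]
    h=cv2.convexHull(np.argwhere(mm)[:,::-1].astype(np.int32))[:,0]
    h=np.array(h);print(n,h.min(0),h.max(0))
    Rt=R.from_euler('xyz',c['rot'],degrees=True).as_matrix()
    for z in (.102,):
        q=np.array([Rt.T@(onz(cc,*p,z)-np.array([.437,.067,0])) for p in h]);print(q.min(0),q.max(0))
```

```text
(array([0.35550338, 0.11586706, 0.05832611]), np.float64(0.007901403580739708)) (array([0.32922661, 0.0909851 , 0.11800215]), np.float64(0.006031981806389056))
g [371 194] [416 231]
[-0.0503093   0.05585675 -0.10202468] [-0.00907724  0.10731274 -0.10201269]
b [193 144] [243 177]
[ 0.00910644 -0.13209324 -0.10198352] [ 0.04350469 -0.07565047 -0.10197317]
gt [235 280] [260 310]
[-0.05038552  0.06283475 -0.10202537] [-0.0120971   0.10843867 -0.10201461]
```

The green decoy comes within about 60 mm of the pinch line, so I'll pre-close the jaws to about 40 mm before going down.

>>> {"api": "step_arm", "payload": {
  "increments": [
    [[-0.001,0,0.0],[0,0,0],0.55],
    [[-0.003,0.0005,0.02],[0,0,0],0.55],
    [[-0.003,0.0005,0.04],[0,0,0],0.55],
    [[-0.003,0.0005,0.065],[0,0,0],0.55],
    [[-0.003,0.0005,0.09],[0,0,0],0.55],
    [[-0.003,0.0005,0.11],[0,0,0],0.55],
    [[-0.003,0.0005,0.12],[0,0,0],0.55],
    [[-0.003,0.0005,0.12],[0,0,0],0.55]
  ]
}}

```text
time_s: 3.95
tcp_pos: [0.4371, 0.0675, 0.1287]
eef_rot: [179.9, -0.1, -83.0]
contact_force: [0.5, -0.7, 0.5]
gripper_width: 0.0399
```

```bash
python3 -c "
from h import *
snap('scene','s2');c=snap('wrist','w2')
cv2.imwrite('pics/w2c.png',c['color'][100:320,:,::-1])
a=cv2.imread('pics/s2.png');cv2.imwrite('pics/s2c.png',cv2.resize(a[60:260,230:430],(600,600)))
"
```

```text
(no output)
```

View pics/w2c.png

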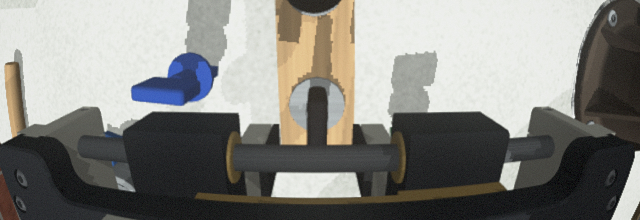

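View pics/s2c.png

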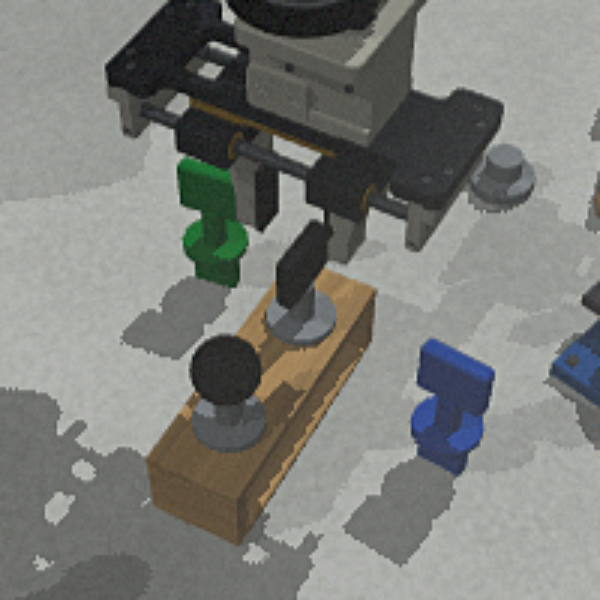

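>>> {"api": "step_arm", "payload": {
  "increments": [
    [[0,0,0.015],[0,0,0],0.55],
    [[0,0,0.03],[0,0,0],0.55],
    [[0,0,0.041],[0,0,0],0.55],
    [[0,0,0.043],[0,0,0],0.55],
    [[0,0,0.043],[0,0,0],0.7],
    [[0,0,0.043],[0,0,0],0.8],
    [[0,0,0.043],[0,0,0],1],
    [[0,0,0.043],[0,0,0],1],
    [[0,0,0.043],[0,0,0],1],
    [[0,0,0.043],[0,0,0],1]
  ],
  "force": 45
}}

```text
time_s: 5.05
tcp_pos: [0.4379, 0.0683, 0.0869]
eef_rot: [-180.0, 0.0, -83.0]
contact_force: [-1.6, -0.4, 4.4]
gripper_width: 0.0119
```

>>> {"api": "step_arm", "payload": {
  "increments": [
    [[0,0,-0.005],[0,0,0],1],
    [[0,0,-0.015],[0,0,0],1],
    [[0,0,-0.03],[0,0,0],1],
    [[0,0,-0.045],[0,0,0],1],
    [[0,0,-0.06],[0,0,0],1],
    [[0,0,-0.075],[0,0,0],1],
    [[0,0,-0.09],[0,0,0],1],
    [[0,0,-0.105],[0,0,0],1],
    [[0,0,-0.11],[0,0,0],1],
    [[0,0,-0.11],[0,0,0],1]
  ]
}}

```text
time_s: 6.05
tcp_pos: [0.438, 0.0684, 0.1974]
eef_rot: [-179.9, 0.0, -83.0]
contact_force: [0.9, -0.9, -2.4]
gripper_width: 0.012
```

```bash
python3 -c "
from h import *
a=snap('scene','s3')['color'][:,:,::-1];snap('wrist','w3')
cv2.imwrite('pics/s3c.png',cv2.resize(a[40:240,230:430],(600,600)))
s=r.get_state();print(s['tcp_pos'],s['contact_force'],s['gripper_width'])
"
```

```text
[0.43726637 0.06805627 0.19608695] [ 0.34545464 -0.41549014 -1.85688192] 0.01167391009166374
```

View pics/s3c.png

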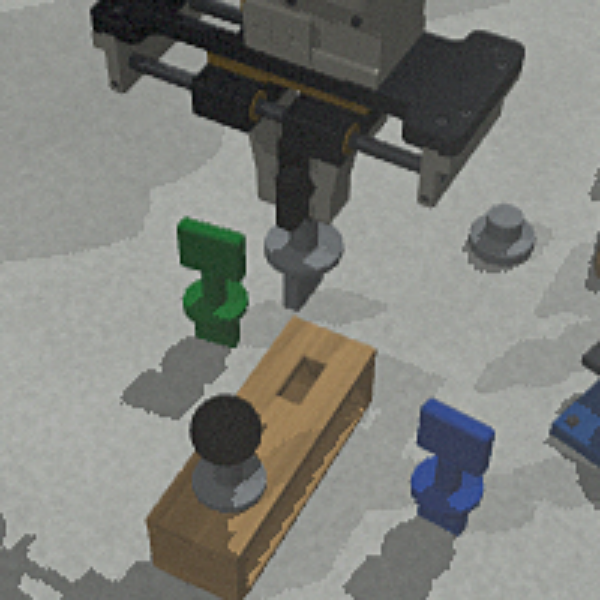

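View pics/w3.png

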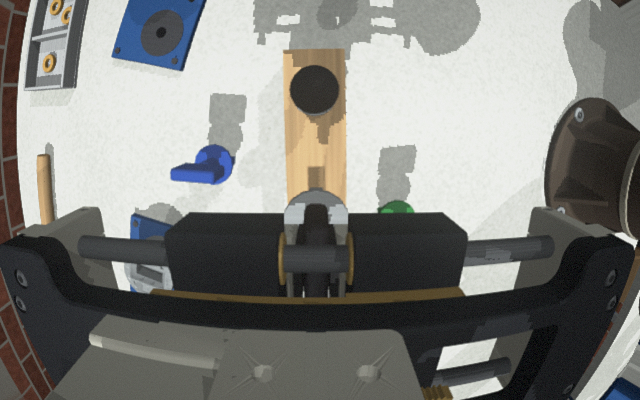

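The key is held, with width 12 mm and the ball key still in the rack. Next I go to a standoff beside the hub, turning towards the slot.

>>> {"api": "step_arm", "payload": {
  "increments": [
    [[-0.005,-0.005,-0.01],[0,0,-0.13],1],
    [[-0.015,-0.015,-0.02],[0,0,-0.26],1],
    [[-0.03,-0.03,-0.02],[0,0,-0.4],1],
    [[-0.05,-0.045,-0.02],[0,0,-0.53],1],
    [[-0.07,-0.06,-0.02],[0,0,-0.67],1],
    [[-0.09,-0.08,-0.02],[0,0,-0.8],1],
    [[-0.11,-0.1,-0.02],[0,0,-0.93],1],
    [[-0.125,-0.115,-0.01],[0,0,-1.06],1],
    [[-0.132,-0.12,0],[0,0,-1.2],1],
    [[-0.132,-0.12,0],[0,0,-1.326],1]
  ]
}}

```text
time_s: 7.15
tcp_pos: [0.5401, 0.2142, 0.1931]
eef_rot: [179.8, 0.2, -6.7]
contact_force: [-0.1, -0.3, -2.6]
gripper_width: 0.0117
```

>>> {"api": "step_arm", "payload": {
  "increments": [
    [[0,0,0],[0,0,0],1],
    [[0,0,0],[0,0,0],1]
  ]
}}

```text
time_s: 7.35
tcp_pos: [0.5405, 0.2136, 0.1958]
eef_rot: [179.9, 0.1, -7.3]
contact_force: [0.0, 0.0, -2.3]
gripper_width: 0.0116
```

```bash
python3 -c "
from h import *
c=snap('wrist','w4')
s=r.get_state();print(s['tcp_pos'],s['eef_rot'],s['joints'])
"
```

```text
[0.54059495 0.21358706 0.19624369] [ 1.79972811e+02  2.44120705e-02 -7.24143189e+00] [ 4.08259490e+01  1.30575726e+01 -1.39549353e+01  9.37226689e-06
 -6.30240324e+01  4.19326206e+01]
```

View pics/w4.png

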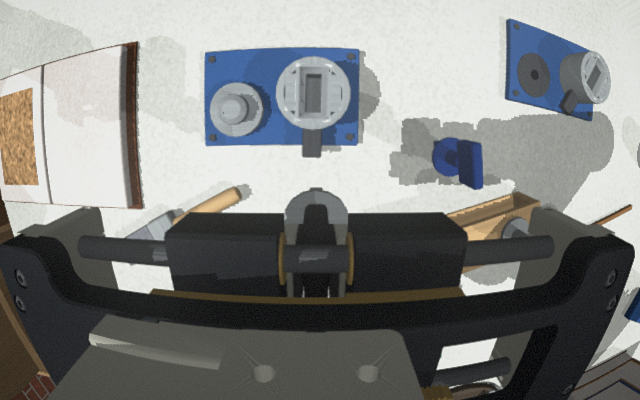

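The wrist view shows the hub at about (313,92) with its slot running nearly up-image, the finger pointing down at (312,143), and the die at (235,107). The held key's collar is at (317,205). Measuring next.

Run:
```python
from h import *
c=load('w4');im=c['color']
cv2.imwrite('pics/w4c.png',cv2.resize(im[45:165,265:365,::-1],(500,600),interpolation=cv2.INTER_CUBIC))
cv2.imwrite('pics/w4k.png',cv2.resize(im[180:220,277:357,::-1],(800,400),interpolation=cv2.INTER_CUBIC))
```

```text
(no output)
```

View pics/w4c.png

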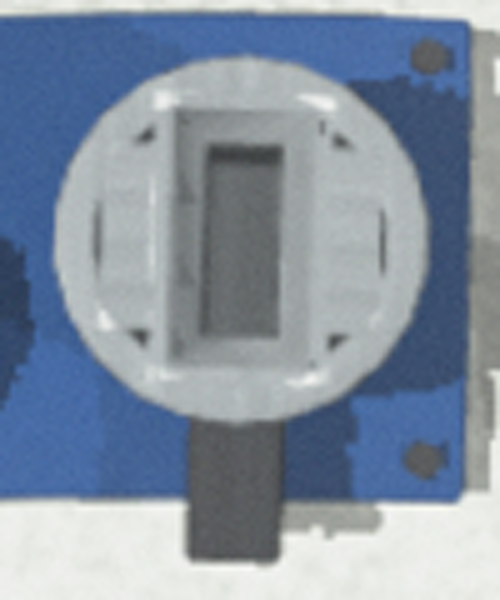

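View pics/w4k.png

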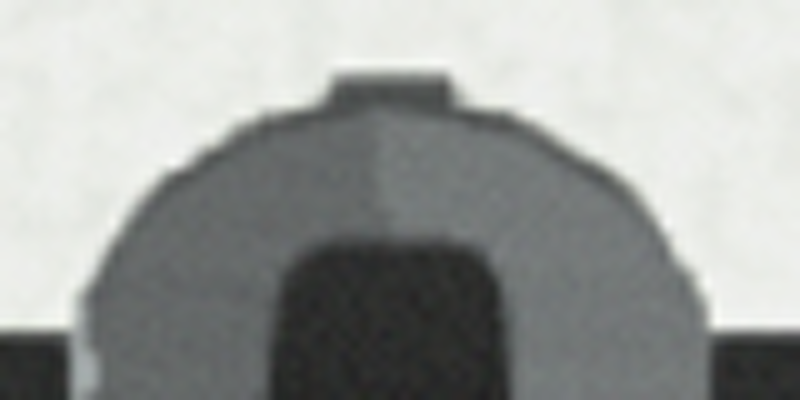

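Run:
```python
from h import *
from scipy.optimize import least_squares
c=load('w4');im=c['color'].astype(int)
Rt=R.from_euler('xyz',c['rot'],degrees=True).as_matrix();T=c['pos']
def t(p):return Rt.T@(p-T)
# blue vs gray edge radial search, hub
cc=np.array([313.2,92.8]);pts=[]
gray=(abs(im[...,2]-im[...,0])<40)&(im.sum(2)>280)
k=gray.astype(np.uint8)*255
k2=np.zeros_like(k);k2[50:132,270:358]=k[50:132,270:358]
n,l,st,ce=cv2.connectedComponentsWithStats(k2);i=1+np.argmax(st[1:,4]);
cnt=max(cv2.findContours((l==i).astype(np.uint8),0,cv2.CHAIN_APPROX_NONE)[0],key=len)[:,0]
P=np.array([t(onz(c,*p,.058))[:2] for p in cnt])
f=least_squares(lambda q:np.hypot(*(P-q[:2]).T)-q[2],[.09,0,.036],loss='soft_l1',f_scale=.0007)
print('hub circle tool',f.x,'resid',np.std(f.fun))
C=lambda u,v:(265+u/5-.4,45+v/5-.4)
for n,p in dict(L=(55,240),Rr=(428,240),T=(241,57),B=(241,423)).items():print(n,t(onz(c,*C(*p),.058)))
q=[t(onz(c,*C(*p),.058)) for p in((172,110),(316,108),(314,365),(168,363))]
print('flare',np.round(q,4),'mean',np.mean(q,0)[:2])
e=[t(onz(c,*C(*p),.052)) for p in((206,145),(284,145),(280,338),(203,336))]
print('slot inner z.052',np.round(e,4),np.mean(e,0)[:2])
fi=[t(onz(c,*C(*p),.045)) for p in((186,558),(277,560),(282,425),(192,425))];print('finger',np.round(fi,4))
Kc=lambda u,v:(277+u/10-.45,180+v/10-.45)
z=T[2]-.0685
print('blade foot',[np.round(t(onz(c,*Kc(*p),z)),4) for p in((332,75),(450,75))])
print('collar top front',t(onz(c,*Kc(385,108),z+.04)),t(onz(c,*Kc(80,330),z+.04)),t(onz(c,*Kc(708,330),z+.04)))
print('paddle top?',[np.round(t(onz(c,*Kc(*p),z+.066)),4) for p in((285,245),(500,245))])
o=np.array([*f.x[:2],0]);print('hub world',T+Rt@o)
```

```text
hub circle tool [ 0.09017731 -0.00226274  0.03537002] resid 0.00034182545706094847
L [ 0.09053843 -0.03773602  0.13771777]
Rr [0.09040651 0.03302083 0.13778594]
T [ 0.12576053 -0.00242069  0.13771816]
B [ 0.05487981 -0.00244685  0.13778569]
flare [[ 0.1154 -0.0155  0.1377]
 [ 0.1157  0.0117  0.1377]
 [ 0.066   0.0114  0.1378]
 [ 0.0665 -0.0163  0.1378]] mean [ 0.09090801 -0.00214786]
slot inner z.052 [[ 0.1093 -0.0092  0.1437]
 [ 0.1093  0.0058  0.1437]
 [ 0.0713  0.0051  0.1438]
 [ 0.0717 -0.0098  0.1438]] [ 0.09036847 -0.00204398]
finger [[ 0.0271 -0.0137  0.1508]
 [ 0.0267  0.0047  0.1508]
 [ 0.0539  0.0056  0.1508]
 [ 0.054  -0.0123  0.1508]]
blade foot [array([ 0.0144, -0.0042,  0.0685]), array([0.0144, 0.0047, 0.0685])]
collar top front [ 0.02167614 -0.00016372  0.02847921] [ 0.00710752 -0.01963249  0.02847437] [0.00708666 0.02044497 0.02851293]
paddle top? [array([ 0.0204, -0.0056,  0.0025]), array([0.0204, 0.0061, 0.0025])]
hub world [0.6302358 0.2044719 0.1957521]
```

>>> {"api": "step_arm", "payload": {
  "increments": [
    [[0.015,-0.0005,0],[0,0,0.015],1],
    [[0.04,-0.001,0],[0,0,0.015],1],
    [[0.065,-0.002,0],[0,0,0.015],1],
    [[0.085,-0.0024,0],[0,0,0.015],1],
    [[0.0909,-0.0024,0.01],[0,0,0.015],1],
    [[0.0909,-0.0024,0.03],[0,0,0.015],1],
    [[0.0909,-0.0024,0.05],[0,0,0.015],1],
    [[0.0909,-0.0024,0.058],[0,0,0.015],1],
    [[0.0909,-0.0024,0.058],[0,0,0.015],1],
    [[0.0909,-0.0024,0.058],[0,0,0.015],1]
  ]
}}

```text
time_s: 8.4
tcp_pos: [0.6317, 0.2052, 0.1393]
eef_rot: [-180.0, -0.0, -7.9]
contact_force: [-0.5, 0.3, -1.9]
gripper_width: 0.0118
```

```bash
python3 -c "
from h import *
a=snap('scene','s5')['color'][:,:,::-1];b=snap('wrist','w5')['color'][:,:,::-1]
cv2.imwrite('pics/s5c.png',cv2.resize(a[60:240,380:560],(600,600),interpolation=cv2.INTER_CUBIC))
cv2.imwrite('pics/w5c.png',cv2.resize(b[130:240,215:415],(800,440),interpolation=cv2.INTER_CUBIC))
s=r.get_state();print(s['tcp_pos'],s['eef_rot'],s['contact_force'])
"
```

```text
[0.63191857 0.20544693 0.1399053 ] [-1.79935199e+02 -9.87514546e-02 -7.89419127e+00] [-0.2138389   0.62552831 -1.13498028]
```

View pics/s5c.png

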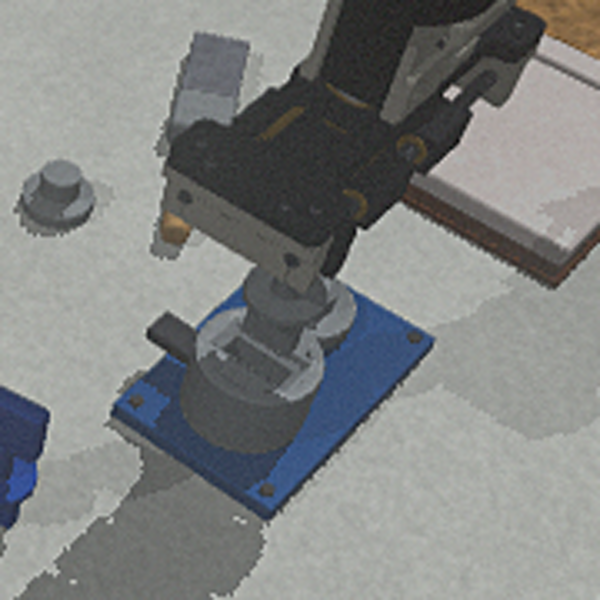

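View pics/w5c.png

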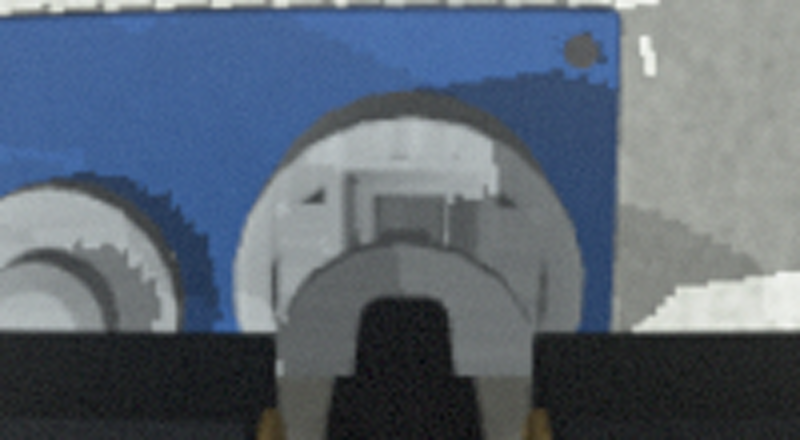

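Run:
```python
from h import *
from scipy.optimize import least_squares
c=load('w5')
Rt=R.from_euler('xyz',c['rot'],degrees=True).as_matrix();T=c['pos']
t=lambda p:Rt.T@(p-T)
C=lambda u,v:(215+u/4-.4,130+v/4-.4)
# hub top rim, clearly visible points
P=np.array([t(onz(c,*C(*p),.058))[:2] for p in((236,270),(250,215),(290,155),(350,122),(410,115),(480,125),(530,155),(567,205),(582,260))])
f=least_squares(lambda q:np.hypot(*(P-q[:2]).T)-.036,[0,0]);print(f.x,f.fun.round(4))
print('slot inner side edges',t(onz(c,*C(376,220),.052)),t(onz(c,*C(446,220),.052)))
print('flare',t(onz(c,*C(347,220),.058)))
z=T[2]-.0685
print('collar',[t(onz(c,*C(*p),z+.04))[:2] for p in((275,330),(533,330),(403,243))])
for i in range(3):
  s=r.get_state();print(s['tcp_pos'],s['eef_rot'])
```

```text
[-0.00107101  0.00144894] [-0.0005 -0.0004  0.0004  0.0001 -0.0005  0.0002  0.0003 -0.0001 -0.0007]
slot inner side edges [ 0.01198125 -0.00552963  0.08775367] [0.01198377 0.0087686  0.08774189]
flare [ 0.01333855 -0.01117783  0.0817603 ]
collar [array([ 0.0073937 , -0.02041078]), array([0.00739805, 0.02074453]), array([2.16677842e-02, 1.27012690e-05])]
[0.63191857 0.20544693 0.1399053 ] [-1.79935199e+02 -9.87514546e-02 -7.89419127e+00]
[0.63191857 0.20544693 0.1399053 ] [-1.79935199e+02 -9.87514546e-02 -7.89419127e+00]
[0.63191857 0.20544693 0.1399053 ] [-1.79935199e+02 -9.87514546e-02 -7.89419127e+00]
```

>>> {"api": "step_arm", "payload": {
  "increments": [
    [[-0.0007,0.0014,0],[0,0,0],1],
    [[-0.0007,0.0014,0.005],[0,0,0],1],
    [[-0.0007,0.0014,0.01],[0,0,0],1],
    [[-0.0007,0.0014,0.015],[0,0,0],1],
    [[-0.0007,0.0014,0.02],[0,0,0],1],
    [[-0.0007,0.0014,0.025],[0,0,0],1],
    [[-0.0007,0.0014,0.03],[0,0,0],1],
    [[-0.0007,0.0014,0.034],[0,0,0],1],
    [[-0.0007,0.0014,0.037],[0,0,0],1],
    [[-0.0007,0.0014,0.037],[0,0,0],1]
  ]
}}

```text
time_s: 9.5
tcp_pos: [0.6301, 0.2037, 0.101]
eef_rot: [180.0, 0.0, -7.9]
contact_force: [1.0, 0.7, -1.6]
gripper_width: 0.0117
```

No contact on the way in, with 8 to 9 mm left to go. I'll press gently until the collar meets the hub.

>>> {"api": "step_arm", "payload": {
  "increments": [
    [[0,0,0.002],[0,0,0],1],
    [[0,0,0.004],[0,0,0],1],
    [[0,0,0.006],[0,0,0],1],
    [[0,0,0.0075],[0,0,0],1],
    [[0,0,0.0085],[0,0,0],1],
    [[0,0,0.0085],[0,0,0],1]
  ]
}}

```text
time_s: 10.1
tcp_pos: [0.6304, 0.2038, 0.0931]
eef_rot: [-180.0, -0.0, -7.9]
contact_force: [1.0, 0.1, -1.1]
gripper_width: 0.0118
```

>>> {"api": "step_arm", "payload": {
  "increments": [
    [[0,0,0.0005],[0,0,0],1],
    [[0,0,0.001],[0,0,0],1],
    [[0,0,0.0015],[0,0,0],1],
    [[0,0,0.002],[0,0,0],1],
    [[0,0,0.002],[0,0,0],1]
  ]
}}

```text
time_s: 10.6
tcp_pos: [0.6306, 0.2038, 0.0929]
eef_rot: [-180.0, -0.1, -7.9]
contact_force: [-5.0, 0.0, 11.4]
gripper_width: 0.0114
```

The key is home: 11 N of contact at TCP z 0.093, where 0.0925 was predicted. Now I turn it clockwise, which is +z in the tool frame, with the press eased.

>>> {"api": "step_arm", "payload": {
  "increments": [
    [[0,0,-0.001],[0,0,0.04],1],
    [[0,0,-0.001],[0,0,0.1],1],
    [[0,0,-0.001],[0,0,0.16],1],
    [[0,0,-0.001],[0,0,0.22],1],
    [[0,0,-0.001],[0,0,0.28],1],
    [[0,0,-0.001],[0,0,0.34],1],
    [[0,0,-0.001],[0,0,0.4],1],
    [[0,0,-0.001],[0,0,0.46],1],
    [[0,0,-0.001],[0,0,0.5],1],
    [[0,0,-0.001],[0,0,0.5],1]
  ]
}}

```text
time_s: 11.6
tcp_pos: [0.6312, 0.2039, 0.093]
eef_rot: [-179.9, -0.1, -36.6]
contact_force: [-0.0, -1.0, 4.6]
gripper_width: 0.0117
```

```bash
python3 -c "
from h import *
s=r.get_state();print(s['tcp_pos'],s['eef_rot'],s['contact_force'],s['moment'],s['joints'])"
```

```text
[0.63115769 0.20392119 0.09296486] [-1.79921619e+02 -6.44279311e-02 -3.65553055e+01] [-0.02008566 -0.98083788  4.6141051 ] [-0.35134056  0.13219123 -0.0593808 ] [ 3.47346630e+01  2.54181734e+01 -1.03960367e+01  4.42994215e-02
 -5.40908923e+01  1.86841236e+01]
```

>>> {"api": "step_arm", "payload": {
  "increments": [
    [[0,0,0],[0,0,0.06],1],
    [[0,0,0],[0,0,0.12],1],
    [[0,0,0],[0,0,0.18],1],
    [[0,0,0],[0,0,0.24],1],
    [[0,0,0],[0,0,0.3],1],
    [[0,0,0],[0,0,0.36],1],
    [[0,0,0],[0,0,0.42],1],
    [[0,0,0],[0,0,0.46],1],
    [[0,0,0],[0,0,0.5],1],
    [[0,0,0],[0,0,0.5],1]
  ]
}}

```text
time_s: 12.6
tcp_pos: [0.6306, 0.2034, 0.093]
eef_rot: [-180.0, -0.0, -65.2]
contact_force: [-1.3, -2.0, 5.6]
gripper_width: 0.0118
```

```bash
python3 -c "
from h import *
s=r.get_state();print(s['tcp_pos'],s['eef_rot'],s['contact_force'],s['moment'])
a=snap('scene','s6')['color'][:,:,::-1];b=snap('top','t6')['color'][:,:,::-1]
cv2.imwrite('pics/s6c.png',cv2.resize(a[60:240,380:560],(600,600),interpolation=cv2.INTER_CUBIC))
cv2.imwrite('pics/t6c.png',cv2.convertScaleAbs(cv2.resize(b[80:190,100:260],(800,550),interpolation=cv2.INTER_CUBIC),alpha=1.5))
"
```

```text
[0.63063456 0.20338417 0.09298704] [-1.79973549e+02 -3.50677837e-02 -6.51780408e+01] [-1.29189909 -2.02874417  5.55278414] [-0.8291303   0.7352834   0.00792295]
```

View pics/s6c.png

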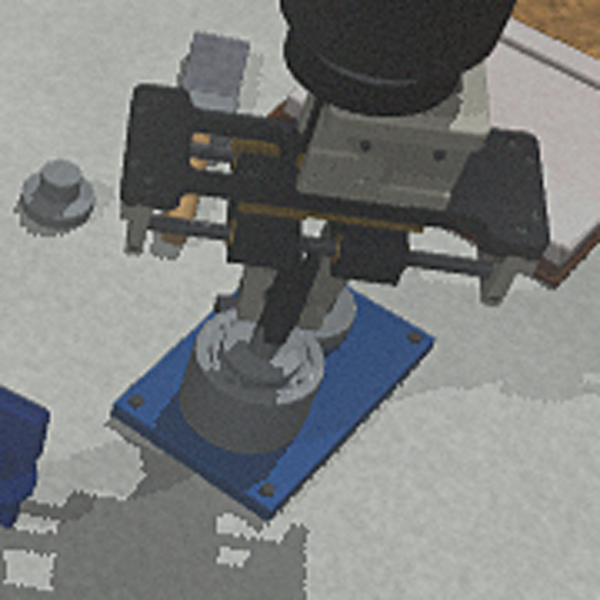

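View pics/t6c.png

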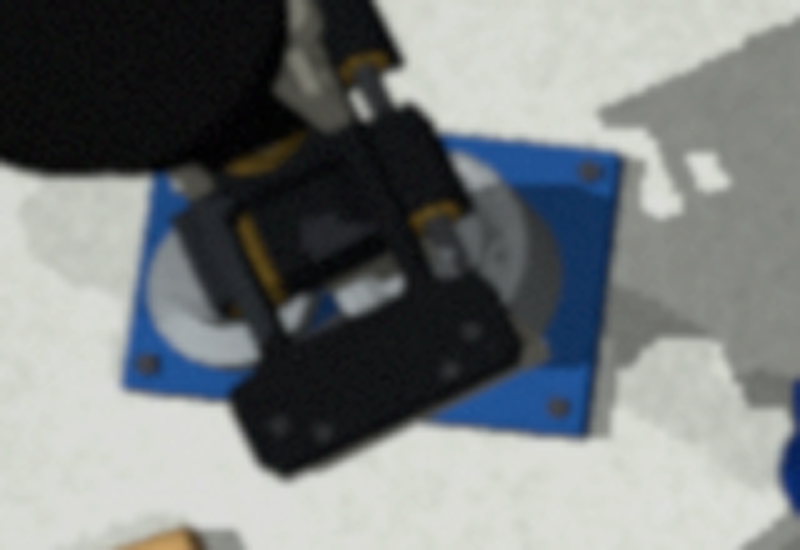

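>>> {"api": "step_arm", "payload": {
  "increments": [
    [[0,0,0],[0,0,0.05],1],
    [[0,0,0],[0,0,0.1],1],
    [[0,0,0],[0,0,0.15],1],
    [[0,0,0],[0,0,0.2],1],
    [[0,0,0],[0,0,0.25],1],
    [[0,0,0],[0,0,0.25],1]
  ]
}}

```text
time_s: 13.3
tcp_pos: [0.6303, 0.2033, 0.0929]
eef_rot: [180.0, -0.0, -79.5]
contact_force: [-3.1, -2.2, 6.7]
gripper_width: 0.0115
```

```bash
python3 -c "
from h import *
s=r.get_state();print(s['tcp_pos'],s['eef_rot'],s['contact_force'],s['moment'],s['joint_torque'])"
```

```text
[0.63028761 0.20325772 0.09294256] [ 1.79995709e+02 -3.72672513e-02 -7.95220794e+01] [-3.14958927 -2.18189562  6.68785656] [-0.92182965  1.13280076  0.06041714] [  1.01224847 -56.61529899  25.03647208   5.20805418   1.37763016
  -0.62800275]
```

>>> {"api": "step_arm", "payload": {
  "increments": [
    [[0,0,0],[0,0,0.04],1],
    [[0,0,0],[0,0,0.08],1],
    [[0,0,0],[0,0,0.12],1],
    [[0,0,0],[0,0,0.12],1]
  ]
}}

```text
time_s: 13.7
tcp_pos: [0.6301, 0.2032, 0.093]
eef_rot: [180.0, -0.0, -86.4]
contact_force: [-3.1, -2.1, 7.5]
gripper_width: 0.0119
```

```bash
python3 -c "
from h import *
s=r.get_state();print(s['tcp_pos'],s['eef_rot'],s['contact_force'],s['moment'],s['joint_torque'])"
```

```text
[0.63010956 0.20322671 0.09295479] [ 1.79985156e+02 -4.02668907e-02 -8.63784649e+01] [-3.08090301 -2.08207981  7.48885375] [-0.90279193  1.37008564  0.03025993] [  0.87439623 -56.31360412  25.1800096    5.29147536   1.58588447
  -0.50617682]
```

>>> {"api": "step_arm", "payload": {
  "increments": [
    [[0,0,0],[0,0,0.03],1],
    [[0,0,0],[0,0,0.06],1],
    [[0,0,0],[0,0,0.06],1]
  ]
}}

```text
time_s: 14.0
tcp_pos: [0.63, 0.2032, 0.093]
eef_rot: [180.0, -0.0, -89.8]
contact_force: [-3.5, -2.7, 8.3]
gripper_width: 0.0116
```

```bash
python3 -c "
from h import *
s=r.get_state();print(s['tcp_pos'],s['eef_rot'],s['contact_force'],s['moment'],s['joint_torque'][5])
a=snap('scene','s7')['color'][:,:,::-1]
cv2.imwrite('pics/s7c.png',cv2.resize(a[60:240,380:560],(600,600),interpolation=cv2.INTER_CUBIC))
snap('wrist','w7')"
```

```text
[0.63002882 0.20318984 0.0929648 ] [ 1.79978887e+02 -4.48122098e-02 -8.97952454e+01] [-3.53134577 -2.6675486   8.34070819] [-0.99713924  1.56483058  0.06823184] -0.3930984064936638
```

View pics/w7.png

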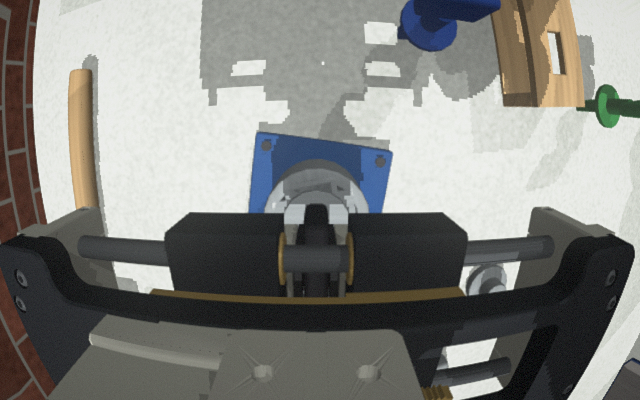

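View pics/s7c.png

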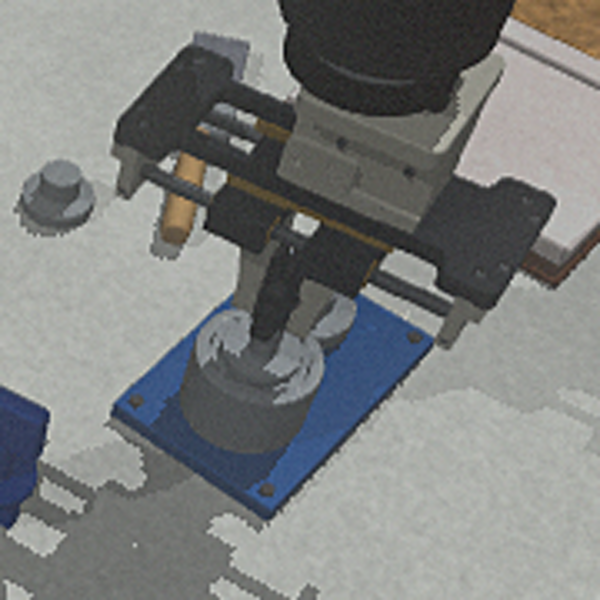

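>>> {"api": "step_arm", "payload": {
  "increments": [
    [[0,0,-0.0005],[0,0,0.03],1],
    [[0,0,-0.0005],[0,0,0.06],1],
    [[0,0,-0.0005],[0,0,0.06],1]
  ]
}}

```text
time_s: 14.4
tcp_pos: [0.6299, 0.2032, 0.093]
eef_rot: [180.0, -0.1, -93.3]
contact_force: [-3.4, -2.3, 6.6]
gripper_width: 0.0119
```

```bash
python3 -c "
from h import *
s=r.get_state();print(s['tcp_pos'],s['eef_rot'],s['contact_force'],s['moment'],s['joint_torque'][5])"
```

```text
[0.62993435 0.20320142 0.09300722] [ 1.79960872e+02 -5.06017650e-02 -9.32882018e+01] [-3.43870474 -2.32313425  6.57578044] [-0.95798168  1.40141777  0.03923484] -0.38381324149668217
```

>>> {"api": "step_arm", "payload": {
  "increments": [
    [[0,0,0],[0,0,0.03],1],
    [[0,0,0],[0,0,0.06],1],
    [[0,0,0],[0,0,0.06],1]
  ]
}}

```text
time_s: 14.7
tcp_pos: [0.6298, 0.2032, 0.093]
eef_rot: [180.0, -0.1, -96.7]
contact_force: [-4.1, -2.9, 7.3]
gripper_width: 0.012
```

```bash
python3 -c "
from h import *
s=r.get_state();print(s['tcp_pos'],s['eef_rot'],s['contact_force'],s['moment'],s['joint_torque'][5])
b=snap('wrist','w8')['color'][:,:,::-1]
cv2.imwrite('pics/w8c.png',cv2.resize(b[120:220,240:400],(800,500),interpolation=cv2.INTER_CUBIC))"
```

```text
[0.62983095 0.20321189 0.09298006] [ 1.79953683e+02 -5.38314079e-02 -9.67269766e+01] [-4.111422   -2.90984061  7.30982318] [-0.99713848  1.53753624  0.05115158] -0.39156557992100716
```

View pics/w8c.png

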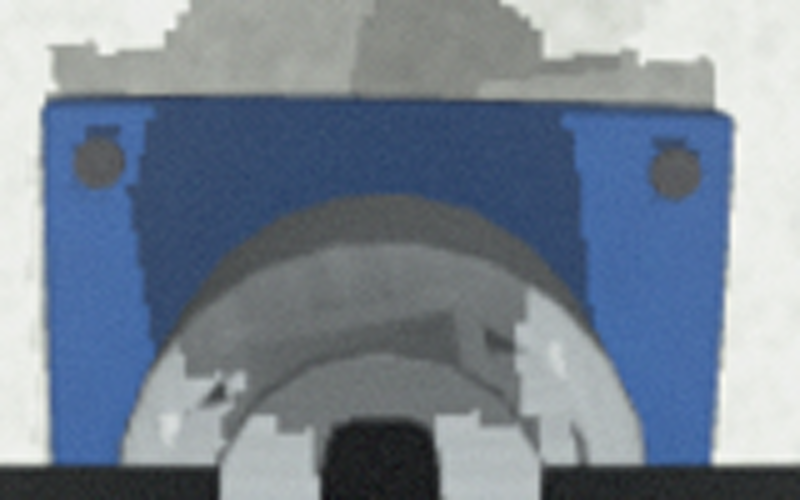

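The slot's flare edge lags the key by about 10°, which is the stated play. The hub yaw is therefore about -87°, so it is near its stop. I'll carry on in small steps.

>>> {"api": "step_arm", "payload": {
  "increments": [
    [[0,0,0],[0,0,0.03],1],
    [[0,0,0],[0,0,0.06],1],
    [[0,0,0],[0,0,0.06],1]
  ]
}}

```text
time_s: 15.05
tcp_pos: [0.6298, 0.2033, 0.093]
eef_rot: [180.0, -0.1, -100.1]
contact_force: [-4.2, -2.7, 6.4]
gripper_width: 0.0116
```

```bash
python3 -c "
from h import *
s=r.get_state();print(s['tcp_pos'],s['eef_rot'],s['contact_force'],s['moment'],s['joint_torque'][5])
b=snap('wrist','w9')['color'][:,:,::-1]
cv2.imwrite('pics/w9c.png',cv2.resize(b[120:220,240:400],(800,500),interpolation=cv2.INTER_CUBIC))"
```

```text
[0.62977233 0.2033035  0.09297298] [ 1.79955930e+02 -6.54177418e-02 -1.00113220e+02] [-4.24492892 -2.68229063  6.36781753] [-0.81135377  1.78691241  0.55623697] -0.9018362313508987
```

View pics/w9c.png

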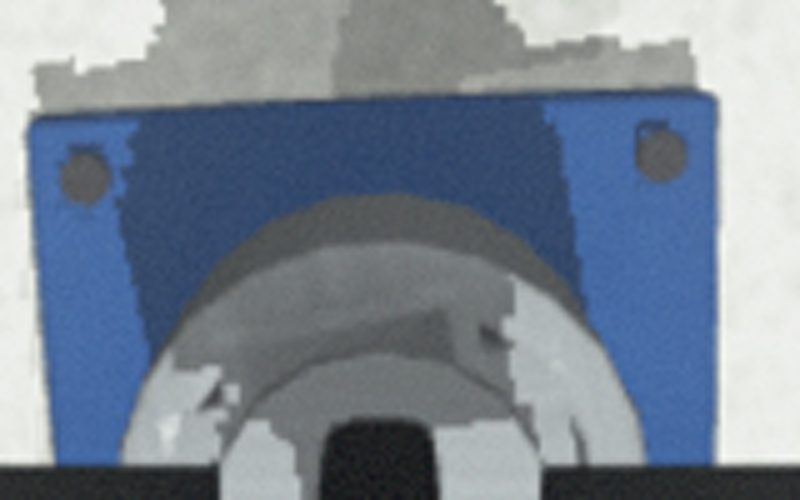

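The moment jumped from 0.05 to 0.56 N m, so the hub is on its stop. I'll unwind slightly within the play, release, and go straight up.

>>> {"api": "step_arm", "payload": {
  "increments": [
    [[0,0,0],[0,0,-0.02],1],
    [[0,0,0],[0,0,-0.04],1],
    [[0,0,0],[0,0,-0.04],1],
    [[0,0,0],[0,0,-0.04],0.8],
    [[0,0,0],[0,0,-0.04],0.7],
    [[0,0,0],[0,0,-0.04],0.6],
    [[0,0,0],[0,0,-0.04],0.5],
    [[0,0,0],[0,0,-0.04],0.4],
    [[0,0,0],[0,0,-0.04],0.4],
    [[0,0,0],[0,0,-0.04],0.4]
  ]
}}

```text
time_s: 16.1
tcp_pos: [0.6304, 0.2038, 0.0925]
eef_rot: [180.0, 0.0, -97.9]
contact_force: [-0.4, 0.1, 0.0]
gripper_width: 0.0521
```

>>> {"api": "step_arm", "payload": {
  "increments": [
    [[0,0,-0.01],[0,0,0],0.4],
    [[0,0,-0.03],[0,0,0],0.4],
    [[0,0,-0.05],[0,0,0],0.4],
    [[0,0,-0.08],[0,0,0],0.4],
    [[0,0,-0.11],[0,0,0],0.4],
    [[-0.02,0,-0.14],[0,0,0],0.4],
    [[-0.06,0,-0.15],[0,0,0],0.4],
    [[-0.1,0,-0.15],[0,0,0],0.4],
    [[-0.1,0,-0.15],[0,0,0],0.4]
  ]
}}

```text
time_s: 17.0
tcp_pos: [0.6443, 0.3069, 0.2431]
eef_rot: [-180.0, 0.1, -97.7]
contact_force: [-0.5, -0.6, 0.1]
gripper_width: 0.0525
```

```bash
python3 -c "
from h import *
s=r.get_state();print(s['time_s'],s['tcp_pos'],s['contact_force'],s['gripper_width'])
a=snap('scene','s10')['color'][:,:,::-1];snap('wrist','w10')
cv2.imwrite('pics/s10c.png',cv2.resize(a[60:240,380:560],(600,600),interpolation=cv2.INTER_CUBIC))"
```

```text
17.0 [0.6442563  0.30692606 0.24308162] [-0.47495514 -0.59448614  0.12588679] 0.052477902979578904
```

View pics/w10.png

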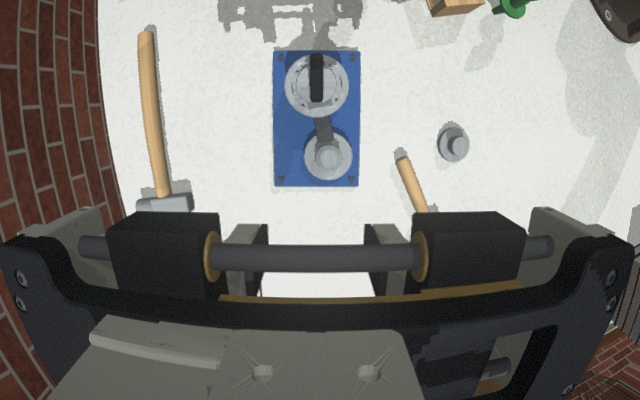

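View pics/s10c.png

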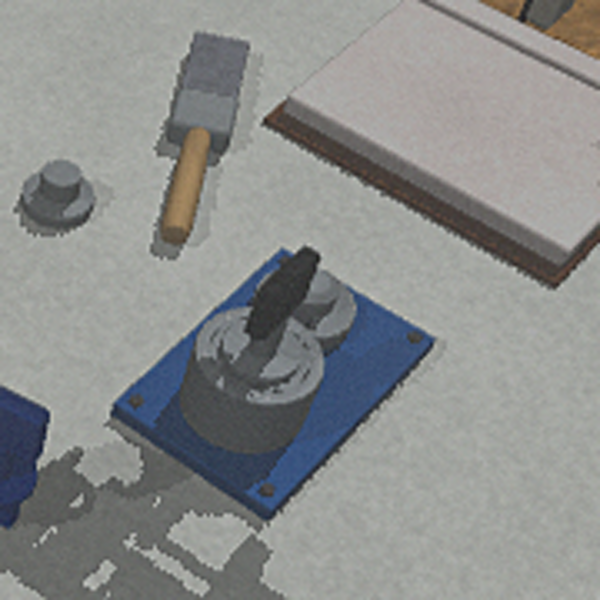

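The key stands in the hub at (317,78), and the finger runs from the hub to the die at about (323,135). I'll check the finger angle and the key's height.

Run:
```python
from h import *
c=load('w10')
cv2.imwrite('pics/w10c.png',cv2.resize(c['color'][45:190,265:370,::-1],(435,600),interpolation=cv2.INTER_CUBIC))
```

```text
(no output)
```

View pics/w10c.png

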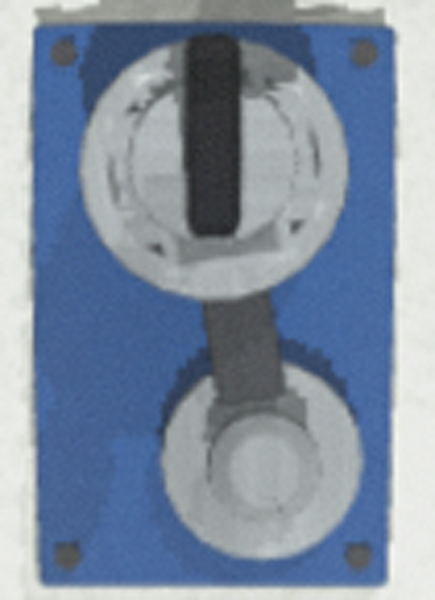

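Run:
```python
from h import *
c=load('w10');sc=435/105
C=lambda u,v:(265+u/sc-.4,45+v/sc-.4)
hub=onz(c,*C(214,168),.058);print('hub',hub)
for z in(.04,.045,.05):
    a=[onz(c,*C(*p),z)[:2] for p in((205,315),(216,400))];b=[onz(c,*C(*p),z)[:2] for p in((270,295),(284,400))]
    for q in(a,b):d=q[1]-q[0];print(z,'finger yaw',np.degrees(np.arctan2(d[1],d[0])))
o=onz(c,*C(265,465),.05);d=o-hub;print('die',o,'dir',np.degrees(np.arctan2(d[1],d[0])))
q=[onz(c,*C(*p),.126)for p in((214,37),(214,235))];print('paddle top ends @.126',q,np.linalg.norm(q[0]-q[1]))
c4=load('w4');C4=lambda u,v:(265+u/5-.4,45+v/5-.4)
for e in(((192,430),(187,555)),((282,430),(278,555))):
    p=[onz(c4,*C4(*x),.045)[:2] for x in e];d=p[1]-p[0];print('start finger yaw',np.degrees(np.arctan2(d[1],d[0])))
```

```text
hub [0.63039882 0.20470956 0.058     ]
0.04 finger yaw 89.58950790031791
0.04 finger yaw 90.15078953014779
0.045 finger yaw 89.58950790031798
0.045 finger yaw 90.1507895301478
0.05 finger yaw 89.58950790031804
0.05 finger yaw 90.15078953014782
die [0.62729776 0.28686393 0.05      ] dir 92.16170245321672
paddle top ends @.126 [array([0.62755288, 0.18281882, 0.126     ]), array([0.63337098, 0.22573019, 0.126     ])] 0.04330399245208043
start finger yaw 170.12684078313848
start finger yaw 171.06123996497917
```

View pics/s10.png

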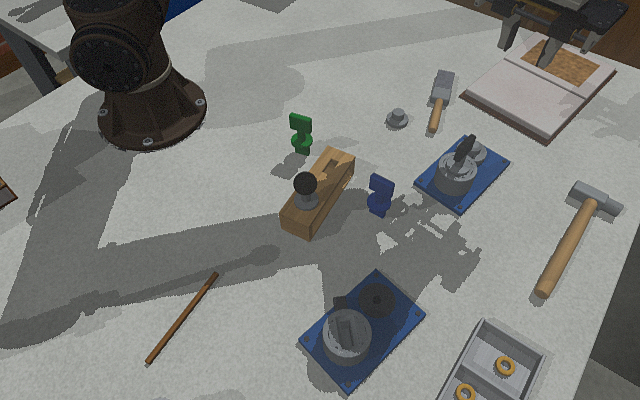

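The ball key is still in the rack at (305,190), the blade key stands in the die clamp at (462,160), nothing else has moved, and the gripper is clear.

```bash
python3 -c "
from plant import r
r.close_job();print(r.get_state()['time_s'])"
```

```text
the job is handed in; nothing more can be done
the job is handed in; nothing more can be done
```

I pushed the blade key fully home in the slotted hub of the clamp that holds the die, turned it clockwise to the stop, and left it standing there. The job was handed in at about 17 s of the 48 s allowed; no verdict is reported.

- **Key home:** the collar met the hub with about 11 N at TCP height 93 mm, against 92.5 mm predicted. Afterwards the paddle top measured 43.3 mm long at the fully seated height; its true length is 44 mm.
- **Turned to the stop:** the moment jumped from 0.05 to 0.56 N m at the end. The finger turned about 80.7°, which fits 1.4 rad (80.2°) from a start near 0.
- **Finger over the die:** the finger points at about 90° and the die lies at about 92° from the hub. That 2° gap is within my pixel accuracy.
- **Rest of the bench:** the ball-headed key is still in the rack, the blue and green decoys are untouched, and the gripper ended clear of everything.

The wrist view at the hub put the key about 1 to 1.5 mm off the commanded position, so I corrected that before inserting it. No check failed.

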